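Open the back of a wall clock with a stylus run round its seam

TASK

Open the back of the wall clock that lies face down: set the point of the stylus into the seam round the cover and run it round in one slow pass (never faster than about 10 cm a second), feeling gently along the outer wall and without lifting it out half way, so that it pushes all three turn buttons aside until none overhangs the opening. Then stand the stylus back in the hole of its block, lift the freed cover out by its finger bar and lay it, without dropping it, flat on the worktop clear of the clock, bar upward. Turn the buttons with the stylus only, keep the fingers off the clock itself, never push hard, and leave the kitchen timer and the white shaker where they are.

Things in the scene. Friction and masses are not known exactly. Their poses are not given: they have to be found in the camera images.
- clock: Round wooden wall clock, 235 mm across, lying face down, fixed to the worktop. Origin: centre of the case, on the worktop; z up. A home-made plywood ring 214 mm across is screwed on it, with a round opening of radius 80 mm whose upright wall runs from 24 to 35 mm above the worktop. Three brass turn buttons on the ring have pivots 91 mm from the opening's centre.
- clock_top (a point): Point on the clock case's axis, 35 mm above the worktop, level with the ring's upper face. The ring was screwed on by eye: opening and buttons together are shifted up to 6.5 mm along each of the clock's axes, differently every time. It takes 15 N at most from the stylus. No pose of the opening is given: find and follow its wall by touch.
- cover: Grey round plastic cover, 180 g, loose in the opening on a ledge 24 mm above the worktop. Origin: centre of its underside, within 1.5 mm of the case's axis. Flange of radius 69.5 mm, 4 mm thick; raised middle of radius 56.5 mm, top 10 mm above the origin. The seam is the moat between raised middle and wall: 14 to 33 mm wide, 7 mm deep; its floor, the flange's top, is 28 mm above the worktop.
- cover_bar (a point): Middle of the cover's finger bar, on its axis, 28 mm above its origin. The bar is straight, 62 mm long along the cover's y axis, 12 mm thick along its x axis, and stands from 10 to 34.7 mm above the cover's underside. Room to lay the cover: right of the clock the worktop is bare for x from 0.40 to 0.58 m, as far as y = -0.41 m.
- stylus: Steel stylus with square wooden handle, 105 mm long, 90 g, upright, point down in the hole of its block. Origin: centre of its flat point, 10 mm above the worktop at the start; z up along it. Rod 8 mm in diameter from 0 to 35 mm, brass collar 16 mm in diameter from 35 to 43 mm, which rests on the block, then the handle up to 105 mm.
- stylus_handle (a point): Place to grip the stylus, 66 mm above its point on its axis. The handle is 20 mm square, flats along the stylus's x and y axes, from 43 to 105 mm above the point.
- tool_block: Dark wooden tool block, fixed, 60 mm (x) by 70 mm (y) by 45 mm high. Origin: centre of its underside. Upright hole in the middle, 13 mm in diameter, 3 mm chamfer, 40 mm deep, for the stylus.
- button_a (a joint): Angle of the turn button at the clock's +x side, rad, anticlockwise from above positive. 0: it points at the opening's centre; starts within 0.35 of it. Brass, 5 mm thick, 35 to 40 mm above the worktop, 12 mm wide, round end 38 mm from its pivot, over the cover. Turns 1.75 either way, stays put, takes about 2 N at the end.
- button_b (a joint): Like angle of the like button 120 degrees anticlockwise (from above) of button_a. All three: wholly off the opening beyond 1.23 either way; at 1.17 the end still overhangs by 2 mm. A stylus sliding along the wall pushes a button just off the opening.
- button_c (a joint): Like angle of the like button 240 degrees anticlockwise (from above) of button_a.
- kitchen_timer: Red and white wind-up kitchen timer, 65 mm across, 53 mm high, loose on the worktop, a bystander. Origin: centre of its underside.
- shaker: White ceramic figure shaker, 38 mm across, 78 mm high, loose on the worktop, a bystander. Origin: centre of its underside.

How it is judged:
By the outcome, as a careful person would: the job done as asked, in the order asked, and still so for the second after the job is handed in, with the robot touching nothing.
It also fails if it takes over 72 s, if anything falls off the work surface, if the arm or the gripper's body presses on something with over 40 N, if the wrist force passes 120 N, or if a joint passes its speed limit or range.

ROBOT

A 6-joint arm with a two-finger parallel gripper is mounted at the origin on a cart in front of the work surface, level with it; the furniture and walls round the work are solid. World frame = base frame: x ahead of the robot, y to its left, z up, the work surface at z = 0. Lengths are in m, angles in degrees, forces in N, time in s.
With the tool pointing down it reaches from about 0.3 to 0.75 m from the base axis. Payload 8.5 kg.
Tool frame: the origin (TCP) lies on the centre line of the jaws, within the pads' length; the fingertips stand 11 mm ahead of it and the grasp point (between the pads) lies 8 mm behind it; z points along the fingers, y is the line along which they close (so a half turn about z gives the same grasp; the last joint's range is limited). The gripper opens to 85 mm and grips with 20 to 120 N. Pads are 22 mm wide; open, the fingers measure 114 mm over their backs; the gripper's body (76 mm by 85 mm) begins 54 mm behind the grasp point. The pads swing forward as they close: fully open they stand 13 mm farther back than shut.
Start: joints at [63.868, 21.807, 74.336, -0, 83.858, -12.336], TCP at [0.131, 0.534, 0.242] pointing down, gripper open.
Joint ranges: [-178.18, 178.18], [-50.72, 133.34], [12.68, 142.11], [-81.47, 261.47], [9.98, 163.14], [-165.26, 165.26]. Speed limits (degrees/s): [136.94, 136.94, 180, 180, 180, 180].

INTERFACE

Orientations are given as a 3x3 rotation matrix whose columns are the frame's x, y, z axes.
In Python, from rig import env gives the robot as it stands.
- The arm moves only by the shell command python3 nudge.py 'ROWS' [FORCE]. ROWS is a JSON list of rows, 1 to 10 of them, each of 5 numbers: dx, dy, dz in m, then a turn about the tool's z in degrees, then the finger opening in m; each row shifts and turns the commanded pose from where the row before left it, along the tool's axes as they then stand; what a row does not reach is not made up. A row lasts 1/10 s, in which the tool goes at most 0.05 m and 8.59 degrees, less where a joint would pass 70% of its speed; a pose out of reach is approached as far as the arm can. The fingers move at their own pace and stop on an object; FORCE is the grip in N (left out, the last holds). Time passes only in rows, so rows that do not move let the fingers close. It prints the time, the measured TCP pose, the force, the opening and the grip force at its end.
- env.observe(): the state, without advancing time (a new reading comes with each control period).
- env.get_image(name): name is "scene" or "top" or "wrist"; returns a dict with "pixels" (420x560x3 uint8, red, green, blue), "K" (3x3 intrinsics, pixels), "extrinsics" (4x4, takes a point from world to camera coordinates). Camera axes: x right, y down, z forward; pixel columns grow to the right and rows downward; lengths in m; the calibration is good to about 2 mm. A picture is of the moment at which its call begins. There is no depth.
- env.close_job(): hands the job in; it is judged then, once.
The state is a dict: "time_s": time; "q": joint angles; "qvel": joint speeds; "joint_efforts": joint torques, N m; "position": TCP position; "tool_rot": TCP orientation; "ft_force": force on the tool from outside, world axes, zero at the start; "wrist_torque": the same for the moment, N m; "grip_width": finger opening in m; "gripper_force": force on a finger pad.
Only numpy, scipy, OpenCV 4.12 (cv2) and the standard library are available. Lean on these libraries where they do the work, as an engineer would, in place of code of your own. Each camera call takes 0.05 s, during which the arm holds its last target. There are 200 camera calls.

## Working session

There is one attempt and no reset: what is moved stays moved. The work goes in short steps, Python scripts to look and compute and a shell command to move; the robot and the scene stay as the last step left them, time stands still between calls to the robot, and variables do not carry over. Pictures are saved under pics/ and viewed, at most 10 in all, crops included, and the job is handed in when it is done.

```bash
ls; mkdir -p pics
python3 - <<'E'
from rig import env
import cv2
for n in ("top","scene"):
    d=env.get_image(n); cv2.imwrite(f"pics/{n}0.png",d["pixels"][:,:,::-1]); print(n,d["K"].tolist(),d["extrinsics"].round(4).tolist())
print(env.observe())
E
```

```text
nudge.py
pics
rig.py
top [[453.54814120559166, 0.0, 280.64503923552434], [0.0, 453.54814120559166, 210.7083571762004], [0.0, 0.0, 1.0]] [[-0.0246, -0.9997, 0.0071, 0.1449], [-0.9838, 0.0229, -0.1775, 0.5288], [0.1773, -0.0114, -0.9841, 1.2111], [0.0, 0.0, 0.0, 1.0]]
scene [[514.8781504339876, 0.0, 284.17750136888674], [0.0, 514.8781504339876, 206.57041451980032], [0.0, 0.0, 1.0]] [[0.7835, -0.6214, -0.0067, -0.3207], [-0.3313, -0.4086, -0.8505, 0.2731], [0.5257, 0.6686, -0.526, 0.7425], [0.0, 0.0, 0.0, 1.0]]
{'time_s': 0.1, 'q': array([ 6.38689024e+01,  2.18398554e+01,  7.43770578e+01,  1.65507845e-04,
        8.38590589e+01, -1.23355744e+01]), 'qvel': array([ 0.02999375, -0.07992024, -0.10444688, -0.0964787 , -0.03416405,
        0.01622625]), 'joint_efforts': array([ 3.83107850e-03, -4.49220800e+01, -2.31659567e+01, -1.44706000e-04,
        3.67528643e-03,  1.00269116e-06]), 'position': array([0.13104662, 0.53392081, 0.24176771]), 'tool_rot': array([[-9.71152757e-01,  2.38457499e-01, -5.86567909e-04],
       [ 2.38458049e-01,  9.71152071e-01, -1.18916987e-03],
       [ 2.86080168e-04, -1.29473743e-03, -9.99999121e-01]]), 'ft_force': array([ 0.89278873, -0.10676828, -0.09882837]), 'wrist_torque': array([-0.02233339,  0.02681831,  0.01033802]), 'gripper_force': 0.0, 'grip_width': 0.08568597446748762}
```
View pics/top0.png

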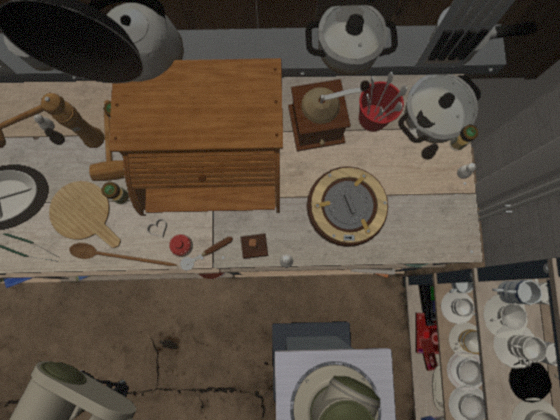

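View pics/scene0.png

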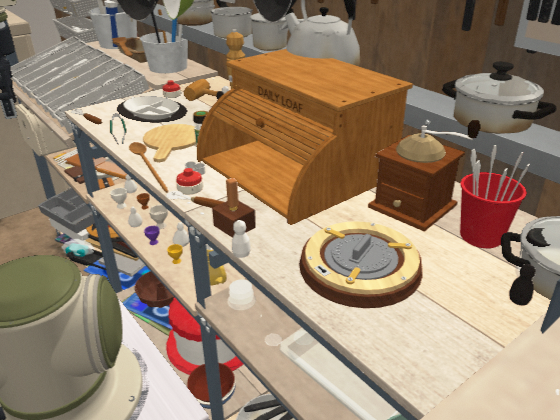

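The top view shows the clock at about (348,205), the stylus block at (254,245), the shaker at (286,260) and the timer at (180,245). I'll zoom in to measure.

Create h.py:
```python
import numpy as np, cv2
from rig import env
def p2w(d,u,v,z):
    K,E=d["K"],d["extrinsics"]; R,t=E[:3,:3],E[:3,3]
    c=-R.T@t; r=R.T@np.linalg.inv(K)@np.array([u,v,1.]); return c+r*(z-c[2])/r[2]
def w2p(d,p):
    q=d["K"]@(d["extrinsics"]@np.append(p,1.))[:3]; return q[:2]/q[2]
def off(target):   # world target -> shift in tool axes
    o=env.observe(); return (o["tool_rot"].T@(np.array(target)-o["position"])).round(4)
```

Run:
```python
from h import *
d=env.get_image("top"); a=d["pixels"][:,:,::-1]
c1=cv2.resize(a[160:250,300:400],None,fx=5.0,fy=5.0,interpolation=cv2.INTER_CUBIC)
c2=cv2.resize(a[225:275,235:300],None,fx=4.5,fy=4.5,interpolation=cv2.INTER_CUBIC)
out=np.zeros((450,800,3),np.uint8); out[:450,:500]=c1; out[:225,500:792]=c2[:, :292]
s=env.get_image("scene"); b=s["pixels"][:,:,::-1]
c3=cv2.resize(b[170:260,205:260],None,fx=2.5,fy=2.5,interpolation=cv2.INTER_CUBIC); out[225:450,500:637]=c3[:,:137]
cv2.imwrite("pics/crop1.png",out)
for n,(u,v,z) in dict(clock=(348,205,.035),block=(254,246,.045),hand=(253,243,.105),shaker=(286,260,.04),timer=(180,245,.03)).items(): print(n,p2w(d,u,v,z).round(4))
```

```text
clock [ 0.5461 -0.0575  0.035 ]
block [0.436  0.2076 0.045 ]
hand [0.4377 0.2071 0.105 ]
shaker [0.396  0.1209 0.04  ]
timer [0.4452 0.413  0.03  ]
```

View pics/crop1.png

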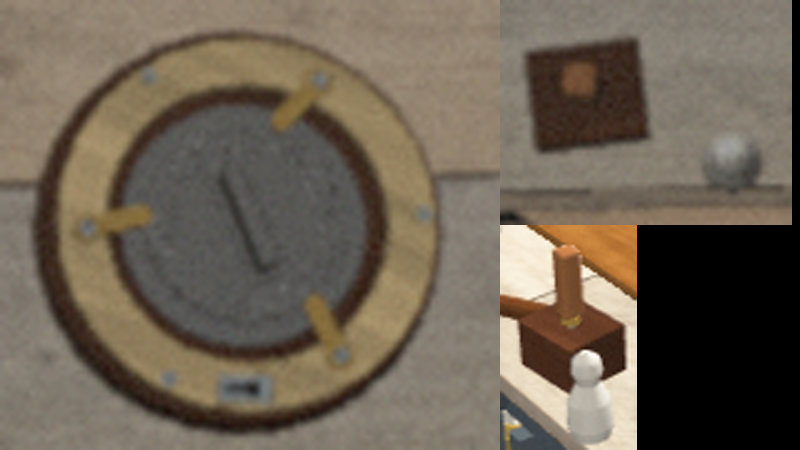

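The crop shows three button pivots at (320,79), (88,228) and (341,355), the stylus handle's top at (579,79), and the block turned a few degrees. Now I'll turn these into positions.

Run:
```python
from h import *
d=env.get_image("top"); a=d["pixels"]
P=np.array([p2w(d,300+(x+.5)/5-.5,160+(y+.5)/5-.5,.040)[:2] for x,y in [(320,79),(88,228),(341,355)]])
A=np.c_[2*P,np.ones(3)]; s=np.linalg.solve(A,(P**2).sum(1)); c=s[:2]; print("pivot circle",c,np.sqrt(s[2]+c@c))
T=np.array([p2w(d,300+(x+.5)/5-.5,160+(y+.5)/5-.5,.040)[:2] for x,y in [(278,127),(152,215),(312,297)]])
print("pivot ang",np.degrees(np.arctan2(*(P-c).T[::-1])),"tips rel ang",np.degrees(np.arctan2(*(T-c).T[::-1])))
t=np.radians(np.degrees(np.arctan2(*(P-c).T[::-1])))
from scipy.optimize import least_squares
def f(p):
    an=p[2]+np.radians([0,120,240]); 
    o=np.argsort(t); return (np.c_[p[0]+.091*np.cos(an),p[1]+.091*np.sin(an)]-P[o]).ravel()
r=least_squares(f,[*c,min(t)]); print("fit R=91:",r.x[:2],np.degrees(r.x[2]),r.fun.round(4))
hsv=cv2.cvtColor(a,cv2.COLOR_RGB2HSV)
for n,(x0,x1,y0,y1),z in [("block",(240,270,230,262),.045)]:
    g=a[y0:y1,x0:x1].max(2); g=cv2.resize(g,None,fx=8,fy=8,interpolation=cv2.INTER_CUBIC)
    s_=cv2.resize(hsv[y0:y1,x0:x1,0],None,fx=8,fy=8)
    m=(g<105).astype(np.uint8); cn=max(cv2.findContours(m,0,1)[0],key=cv2.contourArea)
    q=cv2.boxPoints(cv2.minAreaRect(cn)); W=np.array([p2w(d,x0+(u+.5)/8-.5,y0+(v+.5)/8-.5,z)[:2] for u,v in q])
    print(n,W.round(4).tolist(),W.mean(0),[np.degrees(np.arctan2(*(W[i+1]-W[i])[::-1])).round(1) for i in range(3)],[np.linalg.norm(W[i+1]-W[i]).round(4) for i in range(3)])
print("handle",p2w(d,235+79.5/4.5-.5,225+79.5/4.5-.5,.105))
# bar ends
for x,y in [(222,178),(265,270)]: print(p2w(d,300+x/5,160+y/5,.0587).round(4))
print(off([.437,.207,.2]))
```

```text
pivot circle [ 0.54979373 -0.06129726] 0.09093191468285128
pivot ang [ -28.88528845   92.03081475 -149.19012827] tips rel ang [ -19.59519967   86.49380454 -144.4315411 ]
fit R=91: [ 0.54922631 -0.06117227] -148.68153806150227 [-0.0002 -0.0006 -0.0004  0.0004  0.0006  0.0002]
block [[0.465, 0.2477], [0.4727, 0.1758], [0.4079, 0.1686], [0.4004, 0.2399]] [0.43648492 0.20800927] [np.float64(-83.9), np.float64(-173.7), np.float64(96.0)] [np.float64(0.0724), np.float64(0.0652), np.float64(0.0717)]
handle [0.43994634 0.20924663 0.105     ]
[ 0.5683 -0.045   0.0587]
[ 0.5161 -0.0661  0.0587]
[-0.3751 -0.2446  0.0421]
```

```bash
python3 nudge.py '[[-0.0417,-0.0272,0.0047,0,0.085],[-0.0417,-0.0272,0.0047,0,0.085],[-0.0417,-0.0272,0.0047,0,0.085],[-0.0417,-0.0272,0.0047,0,0.085],[-0.0417,-0.0272,0.0047,0,0.085],[-0.0417,-0.0272,0.0047,0,0.085],[-0.0417,-0.0272,0.0047,0,0.085],[-0.0417,-0.0272,0.0047,0,0.085],[-0.0417,-0.0272,0.0047,0,0.085]]' 100
python3 nudge.py '[[0,0,0,-6.6,0.06],[0,0,0,-6.6,0.06],[0,0,0,-6.6,0.06],[0,0,0,0,0.06]]'
python3 - <<'E'
from h import *
d=env.get_image("wrist"); cv2.imwrite("pics/w1.png",d["pixels"][:,:,::-1]); print(d["K"].tolist(),d["extrinsics"].round(4).tolist(), env.observe()["tool_rot"].round(4).tolist())
print("expect",w2p(d,[.437,.208,.105]),w2p(d,[.437,.208,.045]))
E
```

```text
time_s: 1.15
position: [0.4383, 0.2051, 0.2]
tool_rot: [[-0.971, 0.239, 0.0], [0.239, 0.971, 0.0], [-0.0, 0.0, -1.0]]
ft_force: [0.0, 1.0, 0.5]
grip_width: 0.085
gripper_force: 0.0
time_s: 1.55
position: [0.4372, 0.2068, 0.2]
tool_rot: [[-0.994, -0.105, -0.0], [-0.105, 0.994, -0.0], [0.0, 0.0, -1.0]]
ft_force: [-1.0, 0.1, 0.1]
grip_width: 0.0601
gripper_force: 0.0
[[294.49498438522744, 0.0, 272.14413586547573], [0.0, 294.49498438522744, 209.76158029073818], [0.0, 0.0, 1.0]] [[-0.1042, 0.9946, 0.0009, -0.1603], [0.9602, 0.1004, 0.2608, -0.4634], [0.2592, 0.028, -0.9654, 0.2185], [0.0, 0.0, 0.0, 1.0]] [[-0.9948, -0.1021, -0.0001], [-0.1021, 0.9948, -0.0], [0.0001, -0.0, -1.0]]
expect [273.49140135 215.31188617] [273.17209739 198.55906904]
```

View pics/w1.png

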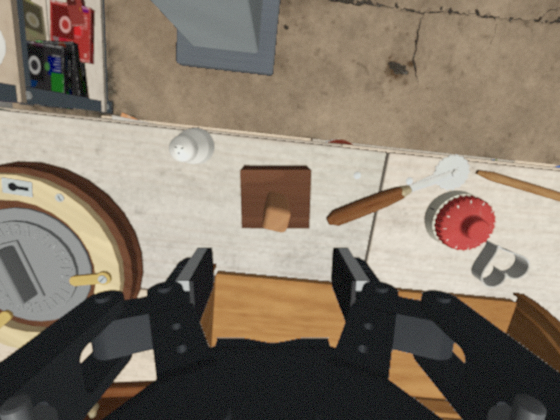

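The wrist view shows the handle top at about (276,217), turned slightly relative to the block. I'll measure its yaw numerically and crop for a closer look.

Run:
```python
from h import *
d=env.get_image("wrist"); a=d["pixels"][:,:,::-1]
c=cv2.resize(a[155:245,230:325],None,fx=6,fy=6,interpolation=cv2.INTER_CUBIC)
c2=cv2.resize(a[225:330,0:120],None,fx=2,fy=2,interpolation=cv2.INTER_CUBIC)
o=np.zeros((540,800,3),np.uint8); o[:,:570]=c; o[:210,570:]=c2[:, :230]; cv2.imwrite("pics/w2.png",o)
```

```text
(no output)
```

View pics/w2.png

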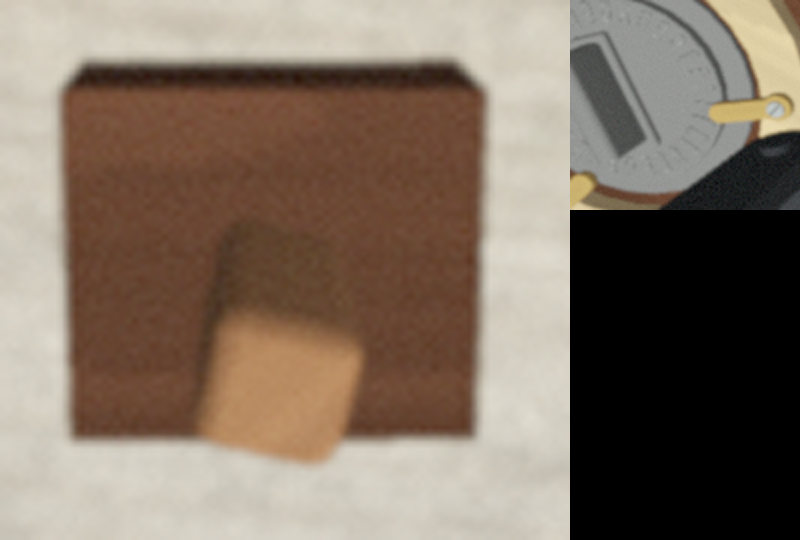

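Run:
```python
from h import *
d=env.get_image("wrist"); t=env.get_image("top")
C=[(220,315),(365,347),(330,463),(200,432)]
W=np.array([p2w(d,230+(x+.5)/6-.5,155+(y+.5)/6-.5,.115)[:2] for x,y in C]); print(W.round(4).tolist(),W.mean(0))
for i in range(4):
    e=W[(i+1)%4]-W[i]; print(np.degrees(np.arctan2(e[1],e[0])).round(1),np.linalg.norm(e).round(4))
B=[(65,88),(483,88),(473,437),(72,437)]
W=np.array([p2w(d,230+(x+.5)/6-.5,155+(y+.5)/6-.5,.045)[:2] for x,y in B]); print("block",W.mean(0))
print("handle top cam",p2w(t,235+79.5/4.5-.5,225+79.5/4.5-.5,.115))
print(off([.4375,.208,.068]))
```

```text
[[0.4281, 0.2017], [0.4305, 0.2205], [0.4465, 0.2178], [0.4439, 0.2006]] [0.43725987 0.21013092]
82.9 0.0189
-9.6 0.0162
-98.4 0.0174
176.1 0.0158
block [0.43732224 0.21017372]
handle top cam [0.43883655 0.20871499 0.115     ]
[-0.0005  0.0009  0.1321]
```

```bash
python3 nudge.py '[[0,0,0,6.5,0.06],[0,0,0,6.5,0.06],[0,0.0024,0.03,0,0.06],[0,0,0.04,0,0.06],[0,0,0.035,0,0.06],[0,0,0.027,0,0.06],[0,0,0,0,0.06]]' 100
python3 nudge.py '[[0,0,0,0,0.01],[0,0,0,0,0.01],[0,0,0,0,0.01],[0,0,0,0,0.01],[0,0,0,0,0.01],[0,0,0,0,0.01]]' 100
```

```text
time_s: 2.45
position: [0.4359, 0.209, 0.0655]
tool_rot: [[-0.992, 0.123, -0.006], [0.123, 0.992, -0.001], [0.006, -0.002, -1.0]]
ft_force: [0.4, 0.3, -0.4]
grip_width: 0.06
gripper_force: 0.0
time_s: 3.05
position: [0.4382, 0.2094, 0.0696]
tool_rot: [[-0.993, 0.122, 0.003], [0.122, 0.993, 0.0], [-0.003, 0.001, -1.0]]
ft_force: [0.1, -1.1, 6.3]
grip_width: 0.0188
gripper_force: 97.2
```

```bash
python3 nudge.py '[[0,0,0,0,0.01],[0,0,-0.01,0,0.01],[0,0,-0.03,0,0.01],[0,0,-0.03,0,0.01],[0,0,-0.02,0,0.01],[0,0,0,0,0.01],[0,0,0,0,0.01]]' 110
python3 - <<'E'
from h import *
print(env.observe()["position"],env.observe()["ft_force"],env.observe()["wrist_torque"],off([.5614,-.1301,.15]))
t=env.get_image("scene"); a=t["pixels"][:,:,::-1]
cv2.imwrite("pics/s2.png",cv2.resize(a[90:270,190:330],None,fx=4,fy=3.3,interpolation=cv2.INTER_CUBIC))
E
```

```text
time_s: 3.75
position: [0.4373, 0.2093, 0.1584]
tool_rot: [[-0.993, 0.122, 0.001], [0.122, 0.993, 0.0], [-0.001, 0.0, -1.0]]
ft_force: [0.1, 0.6, -1.1]
grip_width: 0.0185
gripper_force: 107.3
[0.43728299 0.20928904 0.15835447] [ 0.12620276  0.63297183 -1.14015792] [ 0.01785058 -0.03870421 -0.01167262] [-0.1645 -0.3217  0.0084]
```

View pics/s2.png

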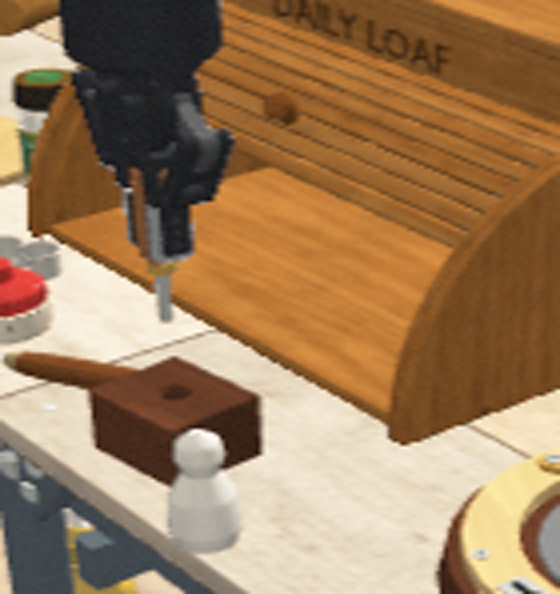

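The view shows the stylus upright in the jaws, with the hole clear at crop (177,391). I'll swing past the bread box to above the seam.

```bash
python3 nudge.py '[[-0.005,-0.04,0,0,0.01],[-0.005,-0.04,0,0,0.01],[-0.005,-0.04,0,0,0.01],[-0.005,-0.04,0,0,0.01],[-0.029,-0.0326,0.0017,0,0.01],[-0.029,-0.0326,0.0017,0,0.01],[-0.029,-0.0326,0.0017,0,0.01],[-0.029,-0.0326,0.0017,0,0.01],[-0.029,-0.0326,0.0017,0,0.01],[0,0,0.02,0,0.01]]' 110
python3 nudge.py '[[0,0,0.01,0,0.01],[0,0,0,0,0.01],[0,0,0,0,0.01]]'
python3 - <<'E'
from h import *
s=env.get_image("scene"); print("hole",p2w(s,190+177.5/4-.5,90+391.5/3.3-.5,.045))
o=env.observe(); print(o["position"],o["ft_force"],off([.5614,-.1301,.093]))
t=env.get_image("top"); w=env.get_image("wrist")
b=s["pixels"][200:320,270:450,::-1]; a=w["pixels"][:,:,::-1]
out=np.zeros((420,800,3),np.uint8); out[:,:420]=cv2.resize(a,(420,315))[:, :].repeat(1,0) if 0 else cv2.resize(a,(420,420)); out[:253,420:]=cv2.resize(b,(380,253),interpolation=cv2.INTER_CUBIC)
cv2.imwrite("pics/m3.png",out)
E
```

```text
time_s: 4.8
position: [0.5647, -0.136, 0.1293]
tool_rot: [[-0.992, 0.125, 0.004], [0.125, 0.992, -0.002], [-0.004, -0.002, -1.0]]
ft_force: [0.6, 0.7, -1.1]
grip_width: 0.019
gripper_force: 107.7
time_s: 5.1
position: [0.5616, -0.1306, 0.1196]
tool_rot: [[-0.993, 0.121, -0.001], [0.121, 0.993, 0.0], [0.001, 0.0, -1.0]]
ft_force: [0.3, -0.1, -0.0]
grip_width: 0.0189
gripper_force: 107.7
hole [0.44013371 0.20972594 0.045     ]
[ 0.5618707  -0.13071942  0.12010019] [ 0.64733167  0.3561055  -1.32795098] [0.0006 0.0006 0.0271]
```

View pics/m3.png

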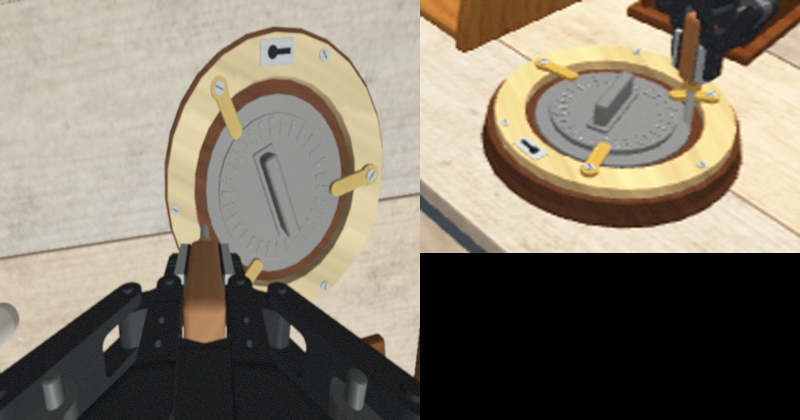

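The wrist view shows the point hanging over the right-hand moat at about (205,235), clear of the buttons. I'll lower it in and feel outward.

```bash
python3 nudge.py '[[0,0,0.01,0,0.01],[0,0,0.01,0,0.01],[0,0,0.0095,0,0.01],[0,0,0,0,0.01],[-0.0006,-0.0019,0,0,0.01],[-0.0006,-0.0019,0,0,0.01],[0,0,0,0,0.01]]' 110
python3 nudge.py '[[-0.0003,-0.001,0,0,0.01],[0,0,0,0,0.01]]'
python3 nudge.py '[[-0.0003,-0.001,0,0,0.01],[0,0,0,0,0.01]]'
```

```text
time_s: 5.95
position: [0.5626, -0.1351, 0.0902]
tool_rot: [[-0.993, 0.122, 0.0], [0.122, 0.993, 0.001], [0.0, 0.001, -1.0]]
ft_force: [-0.2, 3.0, -0.2]
grip_width: 0.0187
gripper_force: 107.7
time_s: 6.15
position: [0.5627, -0.1354, 0.09]
tool_rot: [[-0.993, 0.122, -0.0], [0.122, 0.993, 0.002], [0.001, 0.002, -1.0]]
ft_force: [0.3, 6.0, -0.6]
grip_width: 0.019
gripper_force: 107.5
time_s: 6.35
position: [0.5627, -0.1357, 0.09]
tool_rot: [[-0.993, 0.122, -0.001], [0.122, 0.993, 0.003], [0.001, 0.003, -1.0]]
ft_force: [1.4, 9.6, -0.6]
grip_width: 0.0188
gripper_force: 107.7
```

```bash
cat > track.py <<'E'
import sys,json,os
from h import *
from scipy.optimize import least_squares
n=int(sys.argv[1]); step=float(sys.argv[2]); use=int(sys.argv[3]); Fd=4.0
o=env.observe(); p=o["position"][:2]; F=o["ft_force"][:2]; R=o["tool_rot"]
L=json.load(open("c.json")) if os.path.exists("c.json") else []
if use: L.append([*p,*F]); json.dump(L,open("c.json","w"))
D=np.array(L); pr=np.array([.5492,-.0600])
def f(c):
    d=D[:,:2]-c; r=np.linalg.norm(d,axis=1); Fr=-(D[:,2:]*d).sum(1)/r
    return np.r_[(r-.0001*Fr-.076)/.0004,(c-pr)/.002]
c=least_squares(f,pr,x_scale=.001).x
d=p-c; u=d/np.linalg.norm(d); Fr=-F@u; Ft=F@np.array([-u[1],u[0]])
cmd=p-.00021*F; th=np.arctan2(*(cmd-c)[::-1])
tg=[c+(.076+.0003*Fd)*np.array([np.cos(a),np.sin(a)]) for a in th+step/.077*np.arange(1,n+1)]
rows=np.diff(np.array([cmd]+tg),axis=0)@R[:2,:2]
print("t",o["time_s"],"c",c.round(4),"th",np.degrees(th).round(1),"r",np.linalg.norm(d).round(4),"Fr %.1f Ft %.1f Fz %.1f"%(Fr,Ft,o["ft_force"][2]),"z",o["position"][2].round(4),"tilt",R[:2,2].round(3))
print(rows.round(4).tolist())
E
python3 track.py 5 0.006 1
```

```text
t 6.35 c [ 0.5492 -0.06  ] th -80.4 r 0.0769 Fr 9.2 Ft 3.1 Fz -0.6 z 0.09 tilt [-0.001  0.003]
[[-0.0052, 0.0035], [-0.0055, 0.0024], [-0.0053, 0.0028], [-0.0051, 0.0032], [-0.0048, 0.0036]]
```

```bash
python3 nudge.py '[[-0.0052,0.0035,0,0,0.01],[-0.0055,0.0024,0,0,0.01],[-0.0053,0.0028,0,0,0.01],[-0.0051,0.0032,0,0,0.01],[0,0,0,0,0.01]]' | tail -3 ; python3 track.py 6 0.006 1
```

```text
ft_force: [-2.0, 5.9, -1.9]
grip_width: 0.0192
gripper_force: 107.8
t 6.85 c [ 0.5487 -0.06  ] th -61.5 r 0.0765 Fr 6.1 Ft 1.1 Fz -1.9 z 0.0897 tilt [-0.001  0.002]
[[-0.0044, 0.0042], [-0.0045, 0.004], [-0.0041, 0.0044], [-0.0038, 0.0047], [-0.0034, 0.005], [-0.003, 0.0052]]
```

```bash
python3 nudge.py '[[-0.0044,0.0042,0,0,0.01],[-0.0045,0.0040,0,0,0.01],[-0.0041,0.0044,0,0,0.01],[-0.0038,0.0047,0,0,0.01],[-0.0034,0.0050,0,0,0.01],[0,0,0,0,0.01]]' | tail -3 ; python3 track.py 7 0.006 1
```

```text
ft_force: [-0.5, 4.5, -1.7]
grip_width: 0.0187
gripper_force: 107.9
t 7.45 c [ 0.5492 -0.0599] th -39.1 r 0.0764 Fr 3.2 Ft 3.2 Fz -1.7 z 0.09 tilt [0.001 0.001]
[[-0.0031, 0.0052], [-0.0026, 0.0054], [-0.0022, 0.0056], [-0.0017, 0.0058], [-0.0013, 0.0059], [-0.0008, 0.006], [-0.0003, 0.006]]
```

```bash
python3 nudge.py '[[-0.0031,0.0052,0,0,0.01],[-0.0026,0.0054,0,0,0.01],[-0.0022,0.0056,0,0,0.01],[-0.0017,0.0058,0,0,0.01]]' | tail -3 ; python3 track.py 7 0.006 1
```

```text
ft_force: [-5.0, -4.1, -1.3]
grip_width: 0.0187
gripper_force: 108.3
t 7.85 c [ 0.5494 -0.0598] th -21.4 r 0.0764 Fr 3.1 Ft -5.7 Fz -1.3 z 0.09 tilt [-0.001 -0.002]
[[-0.0014, 0.0058], [-0.0008, 0.006], [-0.0003, 0.006], [0.0001, 0.006], [0.0006, 0.006], [0.0011, 0.0059], [0.0015, 0.0058]]
```

```bash
python3 nudge.py '[[-0.0014,0.0058,0,0,0.01],[-0.0008,0.0060,0,0,0.01],[-0.0003,0.0060,0,0,0.01],[0.0001,0.0060,0,0,0.01],[0.0006,0.0060,0,0,0.01]]' | tail -3 ; python3 track.py 8 0.006 1
```

```text
ft_force: [-4.3, -4.3, 0.1]
grip_width: 0.0189
gripper_force: 108.3
t 8.35 c [ 0.5494 -0.0598] th 1.4 r 0.0765 Fr 4.3 Ft -4.3 Fz 0.1 z 0.0901 tilt [ 0.    -0.002]
[[0.0013, 0.0059], [0.0016, 0.0058], [0.002, 0.0057], [0.0025, 0.0055], [0.0029, 0.0053], [0.0033, 0.005], [0.0037, 0.0048], [0.004, 0.0045]]
```

```bash
python3 nudge.py '[[0.0013,0.0059,0,0,0.01],[0.0016,0.0058,0,0,0.01],[0.0020,0.0057,0,0,0.01],[0.0025,0.0055,0,0,0.01],[0.0029,0.0053,0,0,0.01],[0.0033,0.0050,0,0,0.01],[0.0037,0.0048,0,0,0.01]]' | tail -3 ; python3 track.py 8 0.006 1
```

```text
ft_force: [0.4, -1.0, 0.3]
grip_width: 0.0183
gripper_force: 108.3
t 9.05 c [ 0.5495 -0.0597] th 33.4 r 0.0761 Fr 0.2 Ft -1.1 Fz 0.3 z 0.0901 tilt [0.001 0.   ]
[[0.0033, 0.0051], [0.0044, 0.0041], [0.0047, 0.0037], [0.005, 0.0034], [0.0052, 0.003], [0.0054, 0.0026], [0.0056, 0.0021], [0.0058, 0.0017]]
```

```bash
python3 nudge.py '[[0.0025,0.0056,0,0,0.01],[0.0044,0.0041,0,0,0.01],[0.0047,0.0037,0,0,0.01],[0.0050,0.0034,0,0,0.01]]' | tail -3 ; python3 track.py 8 0.006 1
```

```text
ft_force: [0.4, -6.1, -0.5]
grip_width: 0.0188
gripper_force: 108.5
t 9.45 c [ 0.5496 -0.0596] th 50.6 r 0.0767 Fr 4.4 Ft -4.3 Fz -0.5 z 0.0903 tilt [ 0.001 -0.003]
[[0.0054, 0.0026], [0.0054, 0.0026], [0.0056, 0.0022], [0.0058, 0.0017], [0.0059, 0.0013], [0.006, 0.0008], [0.006, 0.0004], [0.006, -0.0001]]
```

```bash
python3 nudge.py '[[0.0054,0.0026,0,0,0.01],[0.0054,0.0026,0,0,0.01],[0.0056,0.0022,0,0,0.01],[0.0058,0.0018,0,0,0.01],[0.0059,0.0014,0,0,0.01],[0.0060,0.0009,0,0,0.01]]' | tail -3 ; python3 track.py 8 0.006 1
```

```text
ft_force: [3.2, -7.3, -1.1]
grip_width: 0.0189
gripper_force: 108.3
t 10.05 c [ 0.5496 -0.0595] th 77.6 r 0.0768 Fr 6.4 Ft -4.8 Fz -1.1 z 0.0904 tilt [ 0.003 -0.002]
[[0.0061, -0.0006], [0.006, -0.0001], [0.006, -0.0006], [0.0059, -0.0011], [0.0058, -0.0015], [0.0057, -0.002], [0.0055, -0.0024], [0.0053, -0.0028]]
```

```bash
python3 nudge.py '[[0.0061,-0.0003,0.0003,0,0.01],[0.0060,-0.0001,0,0,0.01],[0.0060,-0.0006,0,0,0.01],[0.0059,-0.0011,0,0,0.01],[0.0058,-0.0015,0,0,0.01]]' | tail -3 ; python3 track.py 8 0.006 1
```

```text
ft_force: [3.9, -1.6, -0.0]
grip_width: 0.019
gripper_force: 108.3
t 10.55 c [ 0.5496 -0.0595] th 99.8 r 0.0764 Fr 2.2 Ft -3.6 Fz -0.0 z 0.0903 tilt [0.004 0.   ]
[[0.0058, -0.0016], [0.0055, -0.0024], [0.0053, -0.0028], [0.0051, -0.0032], [0.0048, -0.0036], [0.0045, -0.004], [0.0042, -0.0043], [0.0038, -0.0046]]
```

```bash
python3 nudge.py '[[0.0059,-0.0012,0,0,0.01],[0.0055,-0.0022,0,0,0.01],[0.0053,-0.0028,0,0,0.01],[0.0051,-0.0032,0,0,0.01],[0.0048,-0.0036,0,0,0.01],[0.0045,-0.0040,0,0,0.01]]' | tail -3 ; python3 track.py 8 0.006 1
```

```text
ft_force: [4.1, -0.8, -0.6]
grip_width: 0.0192
gripper_force: 108.4
t 11.15 c [ 0.5495 -0.0594] th 126.8 r 0.077 Fr 3.0 Ft -2.8 Fz -0.6 z 0.0901 tilt [0.002 0.   ]
[[0.0038, -0.0047], [0.0038, -0.0046], [0.0035, -0.0049], [0.0031, -0.0052], [0.0026, -0.0054], [0.0022, -0.0056], [0.0018, -0.0057], [0.0013, -0.0059]]
```

```bash
python3 nudge.py '[[0.0040,-0.0046,0,0,0.01],[0.0038,-0.0046,0,0,0.01],[0.0035,-0.0049,0,0,0.01],[0.0031,-0.0052,0,0,0.01],[0.0026,-0.0054,0,0,0.01],[0.0022,-0.0056,0,0,0.01]]' | tail -3 ; python3 track.py 8 0.006 1
```

```text
ft_force: [5.2, 0.5, -1.2]
grip_width: 0.0188
gripper_force: 108.4
t 11.75 c [ 0.5494 -0.0594] th 154.0 r 0.0768 Fr 4.4 Ft -2.7 Fz -1.2 z 0.0898 tilt [0.001 0.001]
[[0.0012, -0.0059], [0.0013, -0.0059], [0.0008, -0.006], [0.0004, -0.006], [-0.0001, -0.006], [-0.0006, -0.006], [-0.001, -0.0059], [-0.0015, -0.0058]]
```

```bash
python3 nudge.py '[[0.0014,-0.0059,0,0,0.01],[0.0013,-0.0059,0,0,0.01],[0.0008,-0.0060,0,0,0.01],[0.0004,-0.0060,0,0,0.01],[-0.0001,-0.0060,0,0,0.01],[-0.0006,-0.0060,0,0,0.01]]' | tail -3 ; python3 track.py 8 0.006 1
```

```text
ft_force: [2.8, 2.2, -0.8]
grip_width: 0.0188
gripper_force: 108.4
t 12.35 c [ 0.5494 -0.0594] th -178.8 r 0.0765 Fr 2.9 Ft -2.1 Fz -0.8 z 0.0896 tilt [-0.     0.001]
[[-0.001, -0.0059], [-0.0015, -0.0058], [-0.002, -0.0057], [-0.0024, -0.0055], [-0.0028, -0.0053], [-0.0033, -0.0051], [-0.0036, -0.0048], [-0.004, -0.0045]]
```

```bash
python3 nudge.py '[[-0.0007,-0.0059,-0.0004,0,0.01],[-0.0014,-0.0058,0,0,0.01],[-0.0019,-0.0057,0,0,0.01],[-0.0024,-0.0055,0,0,0.01],[-0.0028,-0.0053,0,0,0.01],[-0.0033,-0.0051,0,0,0.01]]' | tail -3 ; python3 track.py 8 0.006 1
```

```text
ft_force: [2.9, 10.9, -0.2]
grip_width: 0.0188
gripper_force: 108.8
t 12.95 c [ 0.5494 -0.0594] th -151.5 r 0.0768 Fr 7.6 Ft -8.4 Fz -0.2 z 0.0899 tilt [-0.002  0.002]
[[-0.0047, -0.0041], [-0.004, -0.0045], [-0.0044, -0.0041], [-0.0047, -0.0038], [-0.005, -0.0034], [-0.0052, -0.003], [-0.0054, -0.0026], [-0.0056, -0.0022]]
```

```bash
python3 nudge.py '[[-0.0044,-0.0037,0,0,0.01],[-0.0040,-0.0043,0,0,0.01],[-0.0044,-0.0040,0,0,0.01],[-0.0047,-0.0038,0,0,0.01]]' | tail -3 ; python3 track.py 8 0.006 1
```

```text
ft_force: [0.1, 2.7, -0.2]
grip_width: 0.0187
gripper_force: 108.9
t 13.35 c [ 0.5495 -0.0593] th -134.3 r 0.0753 Fr 2.0 Ft -1.9 Fz -0.2 z 0.0899 tilt [-0.002  0.   ]
[[-0.004, -0.0046], [-0.0052, -0.0031], [-0.0054, -0.0027], [-0.0056, -0.0022], [-0.0057, -0.0018], [-0.0059, -0.0013], [-0.006, -0.0009], [-0.006, -0.0004]]
```

```bash
python3 nudge.py '[[-0.0038,-0.0050,0,0,0.01],[-0.0052,-0.0032,0,0,0.01],[-0.0054,-0.0027,0,0,0.01],[-0.0056,-0.0022,0,0,0.01]]' | tail -3 ; python3 track.py 8 0.006 1
```

```text
ft_force: [-2.0, 6.3, -1.5]
grip_width: 0.0186
gripper_force: 108.7
t 13.75 c [ 0.5495 -0.0593] th -116.2 r 0.0767 Fr 4.7 Ft -4.6 Fz -1.5 z 0.0898 tilt [-0.002  0.002]
[[-0.0059, -0.0013], [-0.0059, -0.0013], [-0.006, -0.0008], [-0.006, -0.0004], [-0.006, 0.0001], [-0.006, 0.0006], [-0.0059, 0.001], [-0.0058, 0.0015]]
```

```bash
python3 nudge.py '[[-0.0059,-0.0013,0,0,0.01],[-0.0059,-0.0013,0,0,0.01],[-0.0060,-0.0008,0,0,0.01],[-0.0060,-0.0004,0,0,0.01],[-0.0060,0.0001,0,0,0.01],[-0.0060,0.0006,0,0,0.01],[-0.0059,0.0010,0,0,0.01],[-0.0058,0.0015,0,0,0.01],[0,0,0,0,0.01]]' | tail -3 ; python3 track.py 1 0.006 1
python3 - <<'E'
from h import *
s=env.get_image("scene");t=env.get_image("top"); w=env.get_image("wrist")
out=np.zeros((420,800,3),np.uint8)
out[:,:400]=cv2.resize(w["pixels"][:300,150:550,::-1],(400,420))
out[:400,400:]=cv2.resize(t["pixels"][160:250,300:390,::-1],(400,400),interpolation=cv2.INTER_CUBIC)
cv2.imwrite("pics/m4.png",out)
E
```

```text
ft_force: [-0.5, -0.2, -1.3]
grip_width: 0.0189
gripper_force: 108.8
t 14.65 c [ 0.5495 -0.0593] th -79.6 r 0.0764 Fr -0.1 Ft -0.5 Fz -1.3 z 0.0902 tilt [ 0.001 -0.001]
[[-0.0059, 0.0012]]
```

View pics/m4.png

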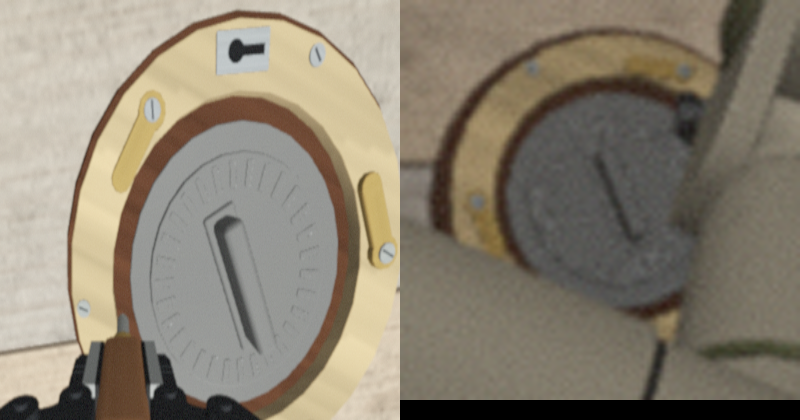

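The picture shows the buttons swung onto the ring: the wrist view has two (pivots at (152,107) and (386,253)) and the top view has the third at (660,68). I'll check the angles before lifting out.

Run:
```python
from h import *
t=env.get_image("top"); w=env.get_image("wrist"); c=np.array([.5495,-.0593])
for d,P,T in [(t,(364.1,175.8),(351.8,174.6)),(w,(302,76.4),(270,134)),(w,(536,180.7),(521,125))]:
    p=p2w(d,*P,.04)[:2]; q=p2w(d,*T,.04)[:2]; a=q-p; b=c-p
    print("len",np.linalg.norm(a).round(4),"pivot r",np.linalg.norm(b).round(4),"angle",np.arctan2(b[0]*a[1]-b[1]*a[0],a@b).round(2),"tip r",np.linalg.norm(q-c).round(4))
print(off([.4382,.2094,.1584]),env.observe()["position"])
```

```text
len 0.0349 pivot r 0.0918 angle -1.15 tip r 0.084
len 0.0368 pivot r 0.0927 angle -1.17 tip r 0.0854
len 0.0374 pivot r 0.0927 angle -1.25 tip r 0.0885
[ 0.165   0.3263 -0.0683] [ 0.562167   -0.13458424  0.09022863]
```

```bash
cat > btn.py <<'E'
from h import *
def band(d,pix,ang):   # pix: pivot screw pixel, ang: pivot's angle about the opening (deg)
    p=p2w(d,*pix,.04)[:2]; S=cv2.cvtColor(d["pixels"],cv2.COLOR_RGB2HSV)[:,:,1].astype(np.float32)
    al=np.radians(np.arange(-110,-39,2)); out=np.zeros(len(al)); 
    for r in np.arange(.014,.031,.002):
        q=[w2p(d,[p[0]+r*np.cos(a+np.radians(ang+180)),p[1]+r*np.sin(a+np.radians(ang+180)),.04]) for a in al]
        q=np.array(q,np.float32); out+=cv2.remap(S,q[None,:,0],q[None,:,1],cv2.INTER_LINEAR)[0]/9
    return np.degrees(al),out
E
python3 - <<'E'
from btn import *
t=env.get_image("top"); w=env.get_image("wrist")
for n,d,P,an in [("-29top",t,(364.1,175.8),-28.7),("-149wrist",w,(302,76.4),-148.7),("91wrist",w,(536,180.7),91.3)]:
    a,o=band(d,P,an); print(n,dict(zip(a.round().astype(int).tolist(),o.round().astype(int).tolist())))
E
```

```text
-29top {-110: 95, -108: 95, -106: 94, -104: 94, -102: 94, -100: 95, -98: 97, -96: 98, -94: 100, -92: 102, -90: 105, -88: 109, -86: 113, -84: 117, -82: 121, -80: 125, -78: 128, -76: 131, -74: 133, -72: 135, -70: 137, -68: 137, -66: 136, -64: 134, -62: 132, -60: 128, -58: 124, -56: 119, -54: 117, -52: 115, -50: 113, -48: 112, -46: 110, -44: 107, -42: 105, -40: 104}
-149wrist {-110: 68, -108: 66, -106: 66, -104: 66, -102: 65, -100: 65, -98: 65, -96: 66, -94: 67, -92: 71, -90: 75, -88: 80, -86: 86, -84: 95, -82: 107, -80: 114, -78: 113, -76: 113, -74: 114, -72: 114, -70: 112, -68: 113, -66: 112, -64: 112, -62: 112, -60: 111, -58: 107, -56: 106, -54: 106, -52: 108, -50: 110, -48: 112, -46: 113, -44: 113, -42: 114, -40: 118}
91wrist {-110: 45, -108: 48, -106: 51, -104: 55, -102: 59, -100: 65, -98: 66, -96: 66, -94: 66, -92: 68, -90: 71, -88: 75, -86: 81, -84: 89, -82: 100, -80: 112, -78: 115, -76: 115, -74: 115, -72: 115, -70: 114, -68: 115, -66: 116, -64: 115, -62: 114, -60: 116, -58: 119, -56: 123, -54: 120, -52: 111, -50: 105, -48: 102, -46: 100, -44: 98, -42: 95, -40: 94}
```

```bash
cat >> btn.py <<'E'
from scipy.optimize import differential_evolution
# stadium: pivot at 0, length axis +x: end centre at 32, radius 6 both ends
g=np.stack(np.meshgrid(np.arange(-12,46,.7),np.arange(-12,12.1,.7)),-1).reshape(-1,2)
dist=np.hypot(g[:,0]-np.clip(g[:,0],0,32),g[:,1])-6
ins=(dist<-.6)&(np.hypot(*g.T)>5); outb=(dist>.6)&(dist<3.5)
def fit(d,p0,ang):
    G=cv2.GaussianBlur(d["pixels"],(0,0),.6).astype(np.float32)
    h=d["extrinsics"]; K=d["K"]
    def score(x,full=False):
        a=np.radians(ang+180)+x[2]; c,s=np.cos(a),np.sin(a)
        W=np.c_[x[0]+(c*g[:,0]-s*g[:,1])/1e3, x[1]+(s*g[:,0]+c*g[:,1])/1e3, np.full(len(g),.04)]
        q=(W@h[:3,:3].T+h[:3,3])@K.T; q=(q[:,:2]/q[:,2:]).astype(np.float32)
        v=cv2.remap(G,q[None,:,0],q[None,:,1],cv2.INTER_LINEAR)[0]
        sat=1-v.min(1)/(v.max(1)+1)
        return -(sat[ins].mean()-np.median(sat[outb]))/(sat[ins].std()+.05)
    r=differential_evolution(score,[(p0[0]-.004,p0[0]+.004),(p0[1]-.004,p0[1]+.004),(-1.5,-.9)],seed=0,maxiter=80)
    return r.x.round(4),r.fun.round(3)
E
python3 - <<'E'
from btn import *
t=env.get_image("top"); w=env.get_image("wrist")
for n,d,P,an in [("-29top",t,(364.1,175.8),-28.7),("-149wrist",w,(302,76.4),-148.7),("91wrist",w,(536,180.7),91.3)]:
    print(n,*fit(d,p2w(d,*P,.04)[:2],an))
E
```

```text
-29top [ 0.6317 -0.1033 -1.1324] -1.07
-149wrist [ 0.4704 -0.106  -1.252 ] -2.424
91wrist [ 0.5472  0.0338 -1.1799] -1.985
```

```bash
python3 nudge.py '[[0.001,0.004,0,0,0.01],[0,0,-0.02,0,0.01],[0,0,-0.05,0,0.01],[0,0,-0.05,0,0.01],[-0.0147,0.037,-0.01,0,0.01],[-0.0147,0.037,0,0,0.01],[0,0,0,0,0.01],[0,0,0,0,0.01]]'
python3 - <<'E'
from btn import *
w=env.get_image("wrist"); c=np.array([.549,-.059])
for an in (-28.7,91.3,-148.7):
    p=c+.091*np.array([np.cos(np.radians(an)),np.sin(np.radians(an))]); print(an,w2p(w,[*p,.04]).round(),*fit(w,p,an))
a=w["pixels"][:,:,::-1].copy(); cv2.imwrite("pics/w5.png",cv2.resize(a,(800,600),interpolation=cv2.INTER_CUBIC))
E
```

```text
time_s: 15.9
position: [0.5999, -0.0597, 0.2199]
tool_rot: [[-0.993, 0.12, -0.001], [0.12, 0.993, -0.0], [0.001, -0.0, -1.0]]
ft_force: [-0.4, -0.4, -2.1]
grip_width: 0.0192
gripper_force: 108.9
-28.7 [237. 224.] [ 0.6294 -0.103  -1.1862] -1.585
91.3 [354. 133.] [ 0.5467  0.0327 -1.2253] -1.83
-148.7 [208.  71.] [ 0.4704 -0.1065 -1.219 ] -1.898
```

View pics/w5.png

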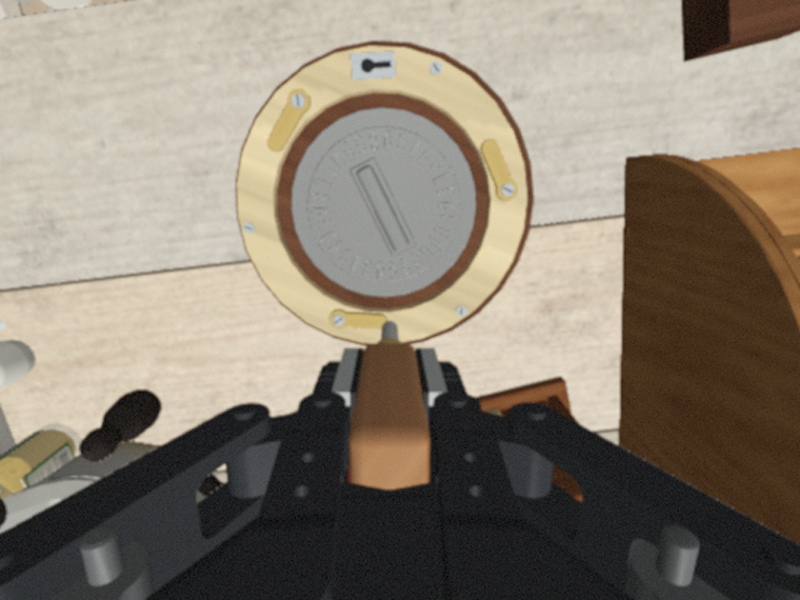

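All three buttons now lie on the ring at about 1.19–1.23 rad, with no visible overhang. Their pivots are at (298,100), (508,190) and (338,319). I'll take the stylus back to its block.

```bash
python3 - <<'E'
from btn import *
w=env.get_image("wrist"); o=env.observe(); tip=o["position"]+o["tool_rot"]@[0,0,.0596]
print("tip expected px",w2p(w,tip),w2p(w,tip+[0,0,.035]),"tip from px",p2w(w,273,227.5,tip[2]),tip)
print("bar px->world",p2w(w,360/800*560,168/600*420,.0587),p2w(w,402/800*560,250/600*420,.0587))
E
python3 nudge.py '[[0.035,0.017,0,0,0.01],[0.035,0.017,0,0,0.01],[0.035,0.017,0,0,0.01],[0.035,0.017,0,0,0.01],[0.0346,0.0166,0,0,0.01],[0.0047,0.0407,0,0,0.01],[0.0047,0.0407,0,0,0.01],[0.0047,0.0407,0.02,0,0.01],[0.0047,0.0406,0.03,0,0.01],[0,0,0.02,0,0.01]]'
python3 nudge.py '[[0,0,0,0,0.01],[0,0,0,0,0.01]]'
python3 - <<'E'
from h import *
print(off([.4382,.2094,.0696]),env.observe()["position"])
E
```

```text
tip expected px [271.32876767 229.84765293] [271.22885305 249.80049621] tip from px [ 0.59795942 -0.05960448  0.16027913] [ 0.59950211 -0.06094926  0.16027913]
bar px->world [ 0.52014623 -0.06978451  0.0587    ] [ 0.57799255 -0.04830592  0.0587    ]
time_s: 17.0
position: [0.4372, 0.2106, 0.1491]
tool_rot: [[-0.993, 0.119, -0.001], [0.119, 0.993, 0.001], [0.001, 0.0, -1.0]]
ft_force: [0.5, 0.6, -0.9]
grip_width: 0.0188
gripper_force: 108.9
time_s: 17.2
position: [0.4385, 0.2071, 0.1511]
tool_rot: [[-0.992, 0.123, 0.0], [0.123, 0.992, -0.0], [-0.0, -0.0, -1.0]]
ft_force: [0.1, 0.1, -0.8]
grip_width: 0.0186
gripper_force: 108.9
[0.0006 0.0022 0.0815] [0.43848101 0.20712777 0.1511133 ]
```

```bash
python3 nudge.py '[[0.0006,0.0022,0.02,0,0.01],[0,0,0.02,0,0.01],[0,0,0,0,0.01],[0,0,0.01,0,0.01],[0,0,0.006,0,0.01],[0,0,0,0,0.01]]'
```

```text
time_s: 17.8
position: [0.4378, 0.21, 0.0944]
tool_rot: [[-0.992, 0.122, -0.0], [0.122, 0.992, -0.0], [0.0, -0.0, -1.0]]
ft_force: [0.2, 0.3, -1.3]
grip_width: 0.0186
gripper_force: 108.9
```

In the hole freely; lower to the collar.

```bash
python3 nudge.py '[[0,0,0.01,0,0.01],[0,0,0.008,0,0.01],[0,0,0.004,0,0.01],[0,0,0.001,0,0.01],[0,0,0,0,0.01]]' | grep -E "pos|force"
python3 nudge.py '[[0,0,0.0008,0,0.01],[0,0,0.0008,0,0.01],[0,0,0,0,0.01]]'| grep -E "pos|force"
```

```text
position: [0.4378, 0.2102, 0.0714]
ft_force: [-0.3, 1.0, -0.9]
gripper_force: 108.9
position: [0.4378, 0.2102, 0.07]
ft_force: [0.6, -0.3, -1.6]
gripper_force: 108.9
```

```bash
for i in 1 ; do python3 nudge.py '[[0,0,0.0006,0,0.01],[0,0,0.0006,0,0.01],[0,0,0,0,0.01]]'| grep -E "pos|force"; done
python3 nudge.py '[[0,0,0.0006,0,0.01],[0,0,0.0004,0,0.01],[0,0,0,0,0.01]]'| grep -E "pos|force"
```

```text
position: [0.4379, 0.2103, 0.0696]
ft_force: [-2.9, -0.5, 8.3]
gripper_force: 110.6
position: [0.438, 0.2103, 0.0694]
ft_force: [-5.1, -2.1, 19.9]
gripper_force: 111.7
```

```bash
python3 nudge.py '[[0,0,-0.0014,0,0.01],[0,0,0,0,0.01],[0,0,0,0,0.025],[0,0,0,0,0.05],[0,0,0,0,0.05],[0,0,0,0,0.05]]' | grep -E "pos|force|wid"
python3 nudge.py '[[0,0,-0.02,0,0.05],[0,0,-0.04,0,0.05],[0,0,-0.04,0,0.05],[-0.005,-0.04,-0.02,0,0.05],[-0.005,-0.04,0,0,0.05],[-0.005,-0.04,0,0,0.05],[-0.005,-0.04,0,0,0.05],[0,0,0,0,0.05]]' | grep -E "time|pos|wid"
python3 - <<'E'
from h import *
s=env.get_image("scene"); t=env.get_image("top"); w=env.get_image("wrist"); o=env.observe()
# grey bar by brightness in wrist view is doubtful -> crops for a look
P=w2p(t,[.549,-.059,.0587]); print(P,o["position"],off([.549,-.057,.15]))
a=np.zeros((600,800,3),np.uint8)
a[:300,:400]=cv2.resize(s["pixels"][165:255,200:320,::-1],(400,300))
a[300:,:400]=cv2.resize(t["pixels"][228:258,235:275,::-1],(400,300))
a[:400,400:]=cv2.resize(t["pixels"][185:225,330:370,::-1],(400,400),interpolation=cv2.INTER_CUBIC)
cv2.imwrite("pics/m6.png",a)
E
```

```text
position: [0.4377, 0.2102, 0.069]
ft_force: [-0.5, -0.4, -0.4]
grip_width: 0.0501
gripper_force: 0.0
time_s: 20.6
position: [0.4383, 0.0455, 0.1892]
grip_width: 0.0501
[349.81691377 202.31948502] [0.4380379  0.04927847 0.18908942] [-0.1231 -0.0919  0.039 ]
```

View pics/m6.png

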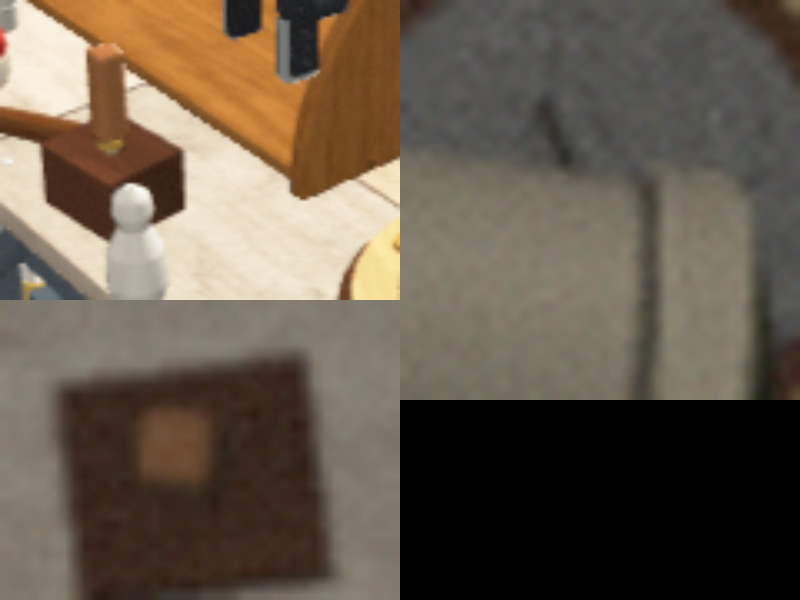

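The stylus stands in its block at crop (107,95), and both bystanders are untouched. Now to the cover: I'll go above it with the jaws turned across the bar, then fit the bar numerically.

```bash
python3 nudge.py '[[-0.035,-0.0177,-0.004,0,0.05],[-0.035,-0.0177,-0.004,0,0.05],[-0.035,-0.0177,-0.004,0,0.05],[-0.035,-0.0177,-0.004,0,0.05],[-0.034,-0.0179,-0.004,0,0.05],[0,0,0,-7,0.05],[0,0,0,-7,0.05],[0,0,0,-7,0.05],[0,0,0,-7,0.05],[0,0,0,0,0.05]]' | grep -E "time|pos|rot"
cat > bar.py <<'E'
from h import *
from scipy.optimize import differential_evolution
w=env.get_image("wrist"); np.save("w.npy",w["pixels"])
g=cv2.GaussianBlur(cv2.cvtColor(w["pixels"],cv2.COLOR_RGB2GRAY),(0,0),.8).astype(np.float32)
gx,gy=cv2.Sobel(g,cv2.CV_32F,1,0),cv2.Sobel(g,cv2.CV_32F,0,1)
s=np.linspace(-1,1,60); E,K=w["extrinsics"],w["K"]
def pr(W): q=(W@E[:3,:3].T+E[:3,3])@K.T; return (q[:,:2]/q[:,2:]).astype(np.float32)
def sc(x,parts=False):
    c,n=np.cos(x[2]),np.sin(x[2]); v=0
    for L,off_,ax in ((.031,.006,0),(.031,-.006,0),(.006,.031,1),(.006,-.031,1)):
        a,b=(s*L,np.full(60,off_)) if ax==0 else (np.full(60,off_),s*L)
        q=pr(np.c_[x[0]+c*a-n*b,x[1]+n*a+c*b,np.full(60,.0587)])
        t=q[-1]-q[0]; t/=np.linalg.norm(t)
        d=cv2.remap(gx,q[None,:,0],q[None,:,1],1)[0]*-t[1]+cv2.remap(gy,q[None,:,0],q[None,:,1],1)[0]*t[0]
        v+=abs(d.mean())*(L/.031)**.5
    return -v
r=differential_evolution(sc,[(.537,.561),(-.071,-.047),(np.radians(5),np.radians(38))],seed=1,popsize=30,maxiter=150)
print("bar",r.x[:2].round(4),np.degrees(r.x[2]).round(1),r.fun)
for z in (.0587,.034): print(w2p(w,[.549,-.059,z]).round())
# flange circle: cover's flange is grey, the wall is brown -> saturation edge at z=.028
h=cv2.cvtColor(w["pixels"],cv2.COLOR_RGB2HSV)[:,:,1].astype(np.float32)
def fl(x):
    a=np.linspace(0,2*np.pi,180); v=[]
    for R in (.0675,.0715):
        q=pr(np.c_[x[0]+R*np.cos(a),x[1]+R*np.sin(a),np.full(180,.028)]); v.append(cv2.remap(h,q[None,:,0],q[None,:,1],1)[0])
    return -np.median(v[1]-v[0])-np.mean(np.clip(v[1]-v[0],0,60))
r=differential_evolution(fl,[(.537,.561),(-.071,-.047)],seed=1,maxiter=80); print("flange centre",r.x.round(4),r.fun)
E
python3 bar.py
```

```text
time_s: 21.75
position: [0.6002, -0.0586, 0.2089]
tool_rot: [[-0.932, -0.361, -0.0], [-0.361, 0.932, 0.0], [0.0, 0.0, -1.0]]
bar [ 0.5494 -0.0589] 19.8 -160.00811767578125
[291. 150.]
[289. 148.]
flange centre [ 0.5489 -0.0577] -189.1455078125
```

```bash
python3 -c "
from h import *
print(off([.5492,-.0585,.048]))"
```

```text
[0.0474 0.0184 0.161 ]
```

```bash
python3 nudge.py '[[0.0237,0.0092,0.02,0,0.05],[0.0237,0.0092,0.03,0,0.05],[0,0,0.04,1,0.05],[0,0,0.03,0,0.05],[0,0,0.02,0,0.05],[0,0,0.012,0,0.05],[0,0,0.006,0,0.05],[0,0,0,0,0.05],[0,0,0,0,0.05]]' 60
python3 -c "
from h import *
print(off([.5492,-.0585,.048]))"
```

```text
time_s: 22.7
position: [0.5497, -0.0601, 0.052]
tool_rot: [[-0.94, -0.342, 0.002], [-0.342, 0.94, -0.001], [-0.001, -0.001, -1.0]]
ft_force: [0.3, -1.0, 0.8]
grip_width: 0.0498
gripper_force: 0.0
[-0.      0.0017  0.004 ]
```

```bash
python3 nudge.py '[[0,0.001,0.002,0,0.05],[0,0,0.001,0,0.05],[0,0,0,0,0.03],[0,0,0,0,0.02],[0,0,0,0,0.005],[0,0,0,0,0.005],[0,0,0,0,0.005],[0,0,0,0,0.005],[0,0,0,0,0.005]]' 60
```

```text
time_s: 23.6
position: [0.549, -0.0592, 0.0485]
tool_rot: [[-0.94, -0.342, 0.0], [-0.342, 0.94, -0.0], [-0.0, -0.0, -1.0]]
ft_force: [-1.8, 1.2, 5.6]
grip_width: 0.0108
gripper_force: 60.8
```

```bash
python3 nudge.py '[[0,0,-0.002,0,0.005],[0,0,-0.005,0,0.005],[0,0,-0.008,0,0.005],[0,0,-0.01,0,0.005],[0,0,-0.02,0,0.005],[0,0,-0.02,0,0.005],[0,0,-0.015,0,0.005],[0,0,0,0,0.005],[0,0,0,0,0.005]]' 80
python3 - <<'E'
from h import *
print(off([.49,-.30,.128])); s=env.get_image("top"); cv2.imwrite("pics/t7.png",s["pixels"][:,:,::-1])
E
```

```text
time_s: 24.5
position: [0.5487, -0.0591, 0.1282]
tool_rot: [[-0.94, -0.342, 0.0], [-0.342, 0.94, -0.0], [-0.0, -0.0, -1.0]]
ft_force: [-0.5, 0.5, -3.1]
grip_width: 0.0104
gripper_force: 78.1
[ 1.375e-01 -2.063e-01  2.000e-04]
```

```bash
python3 nudge.py '[[0.0172,-0.0258,0,0,0.005],[0.0172,-0.0258,0,0,0.005],[0.0172,-0.0258,0,0,0.005],[0.0172,-0.0258,0,0,0.005],[0.0172,-0.0258,0,0,0.005],[0.0172,-0.0258,0,0,0.005],[0.0172,-0.0258,0,0,0.005],[0.0172,-0.0257,0,0,0.005],[0,0,0,0,0.005],[0,0,0,0,0.005]]' | grep -E "time|pos|force|wid"
python3 nudge.py '[[0,0,0.03,0,0.005],[0,0,0.03,0,0.005],[0,0,0.02,0,0.005],[0,0,0.012,0,0.005],[0,0,0.006,0,0.005],[0,0,0,0,0.005],[0,0,0.001,0,0.005],[0,0,0.001,0,0.005],[0,0,0,0,0.005]]' | grep -E "time|pos|force|wid"
```

```text
time_s: 25.55
position: [0.4896, -0.3, 0.1271]
ft_force: [0.4, 0.4, -2.9]
grip_width: 0.0104
gripper_force: 78.3
time_s: 26.45
position: [0.4903, -0.3002, 0.0287]
ft_force: [-0.2, 0.1, -2.6]
grip_width: 0.0103
gripper_force: 78.4
```

```bash
python3 nudge.py '[[0,0,0.001,0,0.005],[0,0,0.001,0,0.005],[0,0,0.0008,0,0.005],[0,0,0,0,0.005]]' | grep -E "pos|force"
python3 nudge.py '[[0,0,0.0007,0,0.005],[0,0,0.0006,0,0.005],[0,0,0,0,0.005]]' | grep -E "pos|force"
```

```text
position: [0.4901, -0.3, 0.0252]
ft_force: [-0.7, -0.0, -2.6]
gripper_force: 78.4
position: [0.4901, -0.3001, 0.0245]
ft_force: [-1.9, 1.0, 4.1]
gripper_force: 79.2
```

```bash
python3 nudge.py '[[0,0,0,0,0.005],[0,0,0,0,0.015],[0,0,0,0,0.03],[0,0,0,0,0.05],[0,0,0,0,0.05],[0,0,0,0,0.05]]' 40 | grep -E "pos|force|wid"
python3 nudge.py '[[0,0,-0.015,0,0.05],[0,0,-0.03,0,0.05],[0,0,-0.04,0,0.05],[0,0,-0.05,0,0.05],[0,0,-0.05,0,0.05],[0,0,0,0,0.05]]' | grep -E "time|pos|force"
python3 - <<'E'
from h import *
w=env.get_image("wrist"); t=env.get_image("top")
print(w2p(w,[.49,-.30,.004]),w2p(t,[.49,-.30,.004]))
E,K=w["extrinsics"],w["K"]
h=cv2.cvtColor(w["pixels"],cv2.COLOR_RGB2GRAY).astype(np.float32)
from scipy.optimize import differential_evolution
a=np.linspace(0,2*np.pi,180)
def ring(R,x,z):
    W=np.c_[x[0]+R*np.cos(a),x[1]+R*np.sin(a),np.full(180,z)]; q=(W@E[:3,:3].T+E[:3,3])@K.T; q=(q[:,:2]/q[:,2:]).astype(np.float32); return cv2.remap(h,q[None,:,0],q[None,:,1],1)[0]
f=lambda x:-np.mean(np.clip(ring(.072,x,.004)-ring(.067,x,.004),0,60))
r=differential_evolution(f,[(.46,.52),(-.33,-.27)],seed=1); print("cover",r.x.round(4),r.fun)
E
```

```text
position: [0.4901, -0.3001, 0.024]
ft_force: [0.3, -0.4, -0.1]
grip_width: 0.0496
gripper_force: 0.0
time_s: 28.35
position: [0.4918, -0.3015, 0.216]
ft_force: [-0.5, 0.1, 0.1]
gripper_force: 0.0
[275.7668666  185.70257555] [431.94952976 224.37184445]
cover [ 0.4902 -0.2999] -47.315494537353516
```

Cover is down flat at (0.490, -0.300). One last numeric check of the buttons, the stylus and the bystanders with the arm out of the way.

Run:
```python
from btn import *
t=env.get_image("top"); a=t["pixels"].astype(int); b=cv2.imread("pics/top0.png")[:,:,::-1].astype(int)
c=np.array([.549,-.060])
for an in (-28.7,91.3,-148.7):
    p=c+.091*np.array([np.cos(np.radians(an)),np.sin(np.radians(an))]); print(an,*fit(t,p,an))
for n,(u,v) in dict(shaker=(286,260),timer=(180,245),stylus=(253,243)).items():
    print(n,np.abs(a-b)[v-14:v+14,u-14:u+14].mean().round(1))
# brass-coloured pixels inside the opening?
hs=cv2.cvtColor(t["pixels"],cv2.COLOR_RGB2HSV); n=0
for x in np.arange(-.08,.08,.002):
    for y in np.arange(-.08,.08,.002):
        if np.hypot(x,y)<.077:
            u,v=w2p(t,[c[0]+x,c[1]+y,.038]).round().astype(int); n+=(hs[v,u,1]>110)&(hs[v,u,2]>130)
print("brass samples inside",n)
```

```text
-28.7 [ 0.6314 -0.1027 -1.1437] -1.085
91.3 [ 0.5445  0.0321 -1.1534] -1.085
-148.7 [ 0.4694 -0.1059 -1.2478] -0.749
shaker 3.0
timer 3.4
stylus 3.8
brass samples inside 0
```

```bash
python3 -c "
from rig import env
print(env.close_job())"
```

```text
the job is handed in; nothing more can be done
None
```

I handed the job in after about 28 s of the 72 s: one slow pass with the stylus, stylus back in its block, cover lying flat and bar upward at (0.49, -0.30), timer and shaker not moved. The one doubt is the buttons: none looked to overhang, but my camera readings were between 1.13 and 1.25 rad against the 1.23 needed, so the overhang is not proven to be zero.

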